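# Book in a gas regulator set: stow its arrestors, uncap its unknown thread

## Robot

A 6-joint arm with a two-finger parallel gripper is mounted at the origin on the work surface. World frame = base frame: x ahead of the robot, y to its left, z up, the work surface at z = 0. Lengths are in m, angles in degrees, forces in N, time in s.
With the tool pointing down it reaches from about 0.375 to 0.9 m from the base axis. Payload 3.1 kg.
Tool frame: the origin (TCP) lies on the centre line of the jaws, within the pads' length; the fingertips stand 25 mm ahead of it and the grasp point (between the pads) lies 6 mm ahead of it; z points along the fingers, y is the line along which they close (so a half turn about z gives the same grasp; the last joint's range is limited). The gripper opens to 87 mm and grips with 3 to 60 N. Pads are 19 mm wide; open, the fingers measure 117 mm over their backs; the gripper's body (75 mm by 190 mm) begins 51 mm behind the grasp point.
Start: joints at [-81.389, 30.224, 82.088, -0, 67.689, -10.227], TCP at [0.202, -0.591, 0.248] pointing down, gripper open.
Joint ranges: [-176.69, 176.69], [-43.24, 126.21], [12.49, 139.97], [-82, 262], [0, 151.66], [-163.58, 163.58]. Speed limits (degrees/s): [159.86, 159.86, 180, 180, 180, 180].

## Interface

Orientations are given as a 3x3 rotation matrix whose columns are the frame's x, y, z axes.
In Python, from rig import bot, cams, models gives the robot as it stands. The module is installed in compiled form; this text tells all that it offers.
- The arm moves only by the shell command python3 -m handwheel 'ROWS' [OPENING]. ROWS is JSON, a list of rows, each a list of 6 numbers: the shift along the world's x, y, z each as a share of 1 m, from -1 to 1, then the turn, a rotation vector about the world's x, y, z each as a share of 2 rad, from -1 to 1. In form: [[dx, dy, dz, wx, wy, wz], ...]. A call has exactly 8 rows; each row is the pose to reach, as a shift and turn from the pose commanded when the call began; what a row does not reach only later rows make up. A row lasts 1/12 s, in which the tool goes at most 41.7 mm and 7.16 degrees, less where a joint would pass 70% of its speed; a pose out of reach is approached as far as the arm can. A call with a number of a shift or a turn outside -1 to 1 is refused whole. A call with a gripper value outside its range is refused whole. OPENING is the opening, from -1 (shut) to 1 (fully open), so that 0 is half open, set as the call begins (- or left out, the last holds). The fingers move at their own pace and stop on an object; the grip force is fixed at half the most. Time passes only in rows, so rows that repeat a pose let the fingers close, or fill a call up. It gives the time, the measured TCP pose, the force, the opening and the grip force at its end, in the units of the state.
- bot.read_state(): the state, without advancing time (a new reading comes with each control period).
- cams.capture(name): name is "scene" or "top" or "wrist"; returns (picture, depth): 420x560x3 uint8, blue, green, red; 420x560 float32, m along the optical axis (not along the pixel's ray), 0 where there is no reading.
- cams.calibration(name): a dict with "mtx" (3x3 intrinsics, pixels), "dist_coeffs" ([k1, k2, p1, p2, k3] as OpenCV has them; the pictures are not rectified), "R" (3x3) and "t" (3): a world point X has camera coordinates R X + t; the wrist camera has in their place "tool_from_camera" (4x4, takes a point from camera to tool coordinates, whose origin is the TCP and whose axes are the flange's). Camera axes: x right, y down, z forward; pixel columns grow to the right and rows downward; lengths in m; the calibration is good to about 2 mm. A picture is of the moment at which its call begins: read the wrist's pose just before it. calibration takes no time and is no camera call.
- bot.hand_in(): hands the job in; it is judged then, once.
Trained networks look in the newest picture that a camera, given by its name, has taken for a name from the list of things; names that differ only in an ending like _2 or _b are one class to them, and where a whole thing is asked for, a point or a joint stands for the part that bears it (a point fixed in the world has none). Each returns a list of dicts, best first, with "conf" (0 to 1); they miss things now and then, are a little off and sometimes report something else, mostly with a low value. They report only what shows in the picture. A call takes as long as a camera call. They do not tell look-alikes from the thing itself.
- models.spot_in(query, camera): "position" ([column, row] in pixels, amid what is visible of it).
- models.tip_of(query, camera): "position" ([column, row] in pixels: a listed point, or the origin of a listed thing).
The state is a dict: "time_s": time; "joint_positions": joint angles; "qvel": joint speeds; "tau": joint torques, N m; "position": TCP position; "tcp_rot": TCP orientation; "force": force on the tool from outside, world axes, zero at the start; "moment": the same for the moment, N m; "opening": opening from 0.0 (shut) to 1.0 (fully open); "grasp_force": force on a finger pad.
Only numpy, scipy, OpenCV 4.12 (cv2) and the standard library are available. Lean on these libraries where they do the work, as an engineer would, in place of code of your own. Each camera call takes 0.05 s, during which the arm holds its last target. There are 200 camera calls.

## Task

Book in this returned gas set: stand its two brass flashback arrestors (red band and blue band) upright on the floor of the blue crate, each in an empty cell of its own. Then open the outlet of the regulator that is clamped in the vice: nobody knows whether it is a right-hand or a left-hand thread, so try its yellow cap one way and, if it is blocked, the other, unscrew it the way it gives and lift it off. Finish while still holding the cap in the gripper about 6 cm above its seat, clear of the regulator, and leave the other things on the bench and in the crate where they are.

Things in the scene. Friction and masses are not known exactly. Their poses are not given: they have to be found in the camera images.
- arrestor_red: loose flashback arrestor with a red band, a brass cylinder 30 mm in diameter and 103 mm tall, 0.25 kg, standing upright on the bench on its hexagon nut; grip it on the plain cylinder between 45 and 85 mm up (from 87 mm up it is a thinner hose tail). Origin: centre of its underside, z up its axis
- arrestor_blue: the same with a blue band
- stock0: silver arrestor with a black band, same size, already standing in a cell of the crate; to be left there. Origin: centre of its underside
- stock1: a second such silver arrestor, in another cell
- stock2: a third such silver arrestor, in another cell
- cell0 (a point): centre of the floor of a cell of the fixed blue crate: near row from the robot, right; crate axes: x away from the robot, y left. 2 x 3 cells 62 mm square at 65 mm spacing, 3 mm walls, tops 45 mm above this floor and 48 mm above the bench; three cells at random hold silver arrestors
- cell1 (a point): centre of the floor of a cell of the fixed blue crate: near row from the robot, middle; crate axes: x away from the robot, y left. 2 x 3 cells 62 mm square at 65 mm spacing, 3 mm walls, tops 45 mm above this floor and 48 mm above the bench; three cells at random hold silver arrestors
- cell2 (a point): centre of the floor of a cell of the fixed blue crate: near row from the robot, left; crate axes: x away from the robot, y left. 2 x 3 cells 62 mm square at 65 mm spacing, 3 mm walls, tops 45 mm above this floor and 48 mm above the bench; three cells at random hold silver arrestors
- cell3 (a point): centre of the floor of a cell of the fixed blue crate: far row from the robot, right; crate axes: x away from the robot, y left. 2 x 3 cells 62 mm square at 65 mm spacing, 3 mm walls, tops 45 mm above this floor and 48 mm above the bench; three cells at random hold silver arrestors
- cell4 (a point): centre of the floor of a cell of the fixed blue crate: far row from the robot, middle; crate axes: x away from the robot, y left. 2 x 3 cells 62 mm square at 65 mm spacing, 3 mm walls, tops 45 mm above this floor and 48 mm above the bench; three cells at random hold silver arrestors
- cell5 (a point): centre of the floor of a cell of the fixed blue crate: far row from the robot, left; crate axes: x away from the robot, y left. 2 x 3 cells 62 mm square at 65 mm spacing, 3 mm walls, tops 45 mm above this floor and 48 mm above the bench; three cells at random hold silver arrestors
- cap: yellow plastic cap on the upright outlet, 34 mm wide, 26 mm tall, 12-sided, 0.03 kg; black radial mark on its top at its own +x edge. Origin: centre of its underside, z up. The thread holds it until turned: the tightening way a stop blocks it at once; the loosening way it turns easily, rises 1.8 mm in 50 degrees, lifts straight off at 1.0 to 1.45 rad from its start and meets a stop at 1.5 rad
- outlet (a point): centre of the seat under the cap's rim, 182 mm above the bench, z up. Three-start quick thread; which way loosens it from above, anticlockwise (right-hand) or clockwise (left-hand), differs from run to run and cannot be seen. The nipple stands 18 mm above the seat in the cap; the boss below is 33 mm wide, 16 mm tall, on a brass drum of radius 36 mm, axis along x, 52 mm below the seat
- regulator: gas regulator clamped outlet up in a green drill-press vice, fixed: 0.25 m long in x, 0.16 m wide, 74 mm high. Origin: on the bench under the outlet, z up. Its knob reaches to x = 92 mm, 130 mm up; the vice's T-handle to x = -165 mm, 44 mm up. Two gauges, 63 mm wide, 30 mm thick in x, centred at (y, z) = (88, 190) mm, 56 mm clear of the cap's axis, and (102, 101) mm
- leak_spray: white bottle with a red cap, 48 mm in diameter, 100 mm tall; bystander. Origin: centre of its underside
- tape: grey roll of tape, 80 mm across, 25 mm high; bystander
- spanner: spanner 180 mm long lying on the bench; bystander
- carton: cardboard box 80 x 110 x 60 mm; bystander. Origin: centre of its underside
- paste_tin: tin 60 mm in diameter, 70 mm tall; bystander. Origin: centre of its underside
Not all that is in view belongs to the job. Leave any green or turquoise look-alike of the stock1 alone. Leave any green or orange look-alike of the arrestor_red alone.

How it is judged:
By the outcome, as a careful person would: the job done as asked, in the order asked, and still so for the second after the job is handed in, while the arm keeps its last pose, push and grip.
It also fails if it takes over 61 s, if anything falls off the work surface, if the arm or the gripper's body presses on something with over 40 N, if the wrist force passes 120 N, or if a joint passes its speed limit or range.

## Working session

There is one attempt and no reset: what is moved stays moved. The work goes in short steps, Python scripts to look and compute and a shell command to move; the robot and the scene stay as the last step left them, time stands still between calls to the robot, and variables do not carry over. Pictures are saved under pics/ and viewed, at most 10 in all, crops included, and the job is handed in when it is done.

```bash
mkdir -p pics; cat > h.py <<'E'
import numpy as np, cv2
from rig import bot,cams,models
def world(cam,px,depth,cal=None,st=None):
    c=cal or cams.calibration(cam); K=np.array(c["mtx"]);D=np.array(c["dist_coeffs"])
    p=cv2.undistortPoints(np.array([[px]],float),K,D)[0,0]
    X=np.array([p[0],p[1],1])*depth
    return towld(cam,c,X,st)
def frame(cam,c,st=None):
    if cam=="wrist":
        T=np.array(c["tool_from_camera"]);R=np.array(st["tcp_rot"])
        return R@T[:3,:3], R@T[:3,3]+np.array(st["position"])
    R=np.array(c["R"]);return R.T,-R.T@np.array(c["t"])
def towld(cam,c,X,st):
    R,o=frame(cam,c,st); return R@X+o
def atz(cam,px,z,st=None):
    c=cams.calibration(cam)
    p=cv2.undistortPoints(np.array([[px]],float),np.array(c["mtx"]),np.array(c["dist_coeffs"]))[0,0]
    R,o=frame(cam,c,st); d=R@np.array([p[0],p[1],1.]); return o+d*(z-o[2])/d[2]
E
python3 - <<'E'
from h import *
s=bot.read_state();print(s["time_s"],s["position"],s["opening"],s["force"])
for n in("scene","top"):
    im,d=cams.capture(n);cv2.imwrite(f"pics/{n}0.png",im);np.save(f"pics/{n}0.npy",d)
    R,o=frame(n,cams.calibration(n));print(n,o)
    for q in ["arrestor_red","arrestor_blue","stock0","cap","cell0","cell1","cell2","cell3","cell4","cell5","outlet"]:
        f=models.tip_of if q[:4]=="cell" or q=="outlet" else models.spot_in
        for r in f(q,n)[:6]:
            x,y=map(int,r["position"]);dd=d[min(y,419),min(x,559)]
            print(q,round(r["conf"],2),(x,y),world(n,r["position"],dd).round(3))
E
```

```text
0.0 [ 0.2017325  -0.59084233  0.24659617] 0.9960787701274915 [-0.72399993  0.80271412  0.13328746]
scene [1.24119995 0.37905094 0.81966983]
arrestor_red 0.8 (304, 232) [0.483 0.084 0.052]
arrestor_red 0.76 (271, 210) [ 0.447 -0.034  0.058]
arrestor_red 0.51 (279, 223) [0.48  0.008 0.05 ]
arrestor_blue 0.74 (243, 241) [ 0.595 -0.039  0.064]
arrestor_blue 0.46 (187, 213) [ 0.522 -0.278  0.006]
stock0 0.8 (244, 213) [ 0.495 -0.094  0.06 ]
stock0 0.78 (195, 192) [ 0.499 -0.253  0.082]
stock0 0.74 (217, 200) [ 0.489 -0.188  0.068]
stock0 0.67 (234, 182) [ 0.391 -0.188  0.067]
cap 0.6 (357, 218) [0.544 0.232 0.209]
cap 0.41 (186, 272) [ 0.708 -0.148 -0.   ]
cell0 0.98 (196, 208) [ 0.518 -0.245  0.036]
cell0 0.92 (206, 227) [ 0.582 -0.165  0.049]
cell0 0.88 (190, 220) [ 0.542 -0.255  0.005]
cell0 0.72 (217, 212) [ 0.494 -0.188  0.026]
cell0 0.63 (177, 202) [ 0.526 -0.308  0.042]
cell0 0.63 (166, 217) [ 0.594 -0.293  0.043]
cell1 0.98 (196, 208) [ 0.518 -0.245  0.036]
cell1 0.92 (206, 227) [ 0.582 -0.165  0.049]
cell1 0.88 (190, 220) [ 0.542 -0.255  0.005]
cell1 0.72 (217, 212) [ 0.494 -0.18
[... 2686 characters left out ...]
391, 240) [ 0.488 -0.318  0.038]
cell4 0.89 (392, 220) [ 0.554 -0.334 -0.   ]
cell4 0.8 (351, 244) [ 0.472 -0.192  0.067]
cell4 0.7 (346, 221) [ 0.547 -0.186  0.003]
cell4 0.69 (369, 241) [ 0.483 -0.247  0.048]
cell4 0.68 (370, 221) [ 0.549 -0.262  0.007]
cell4 0.63 (391, 240) [ 0.488 -0.318  0.038]
cell5 0.89 (392, 220) [ 0.554 -0.334 -0.   ]
cell5 0.8 (351, 244) [ 0.472 -0.192  0.067]
cell5 0.7 (346, 221) [ 0.547 -0.186  0.003]
cell5 0.69 (369, 241) [ 0.483 -0.247  0.048]
cell5 0.68 (370, 221) [ 0.549 -0.262  0.007]
cell5 0.63 (391, 240) [ 0.488 -0.318  0.038]
outlet 0.72 (203, 218) [0.52  0.221 0.208]
outlet 0.63 (388, 243) [ 0.483 -0.321 -0.002]
outlet 0.63 (135, 284) [0.338 0.448 0.008]
```

```bash
python3 - <<'E'
import cv2
s=cv2.imread("pics/scene0.png");cv2.imwrite("pics/sc1.png",cv2.resize(s[150:345,130:390],(800,600),interpolation=cv2.INTER_CUBIC))
t=cv2.imread("pics/top0.png");cv2.imwrite("pics/tc1.png",cv2.resize(t[150:330,170:410],(800,600),interpolation=cv2.INTER_CUBIC))
E
```

```text
(no output)
```

View pics/sc1.png

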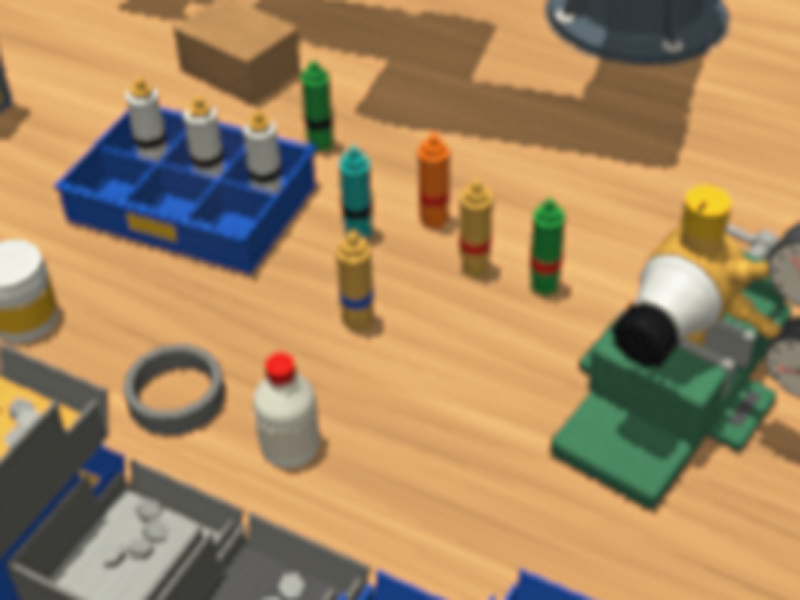

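View pics/tc1.png

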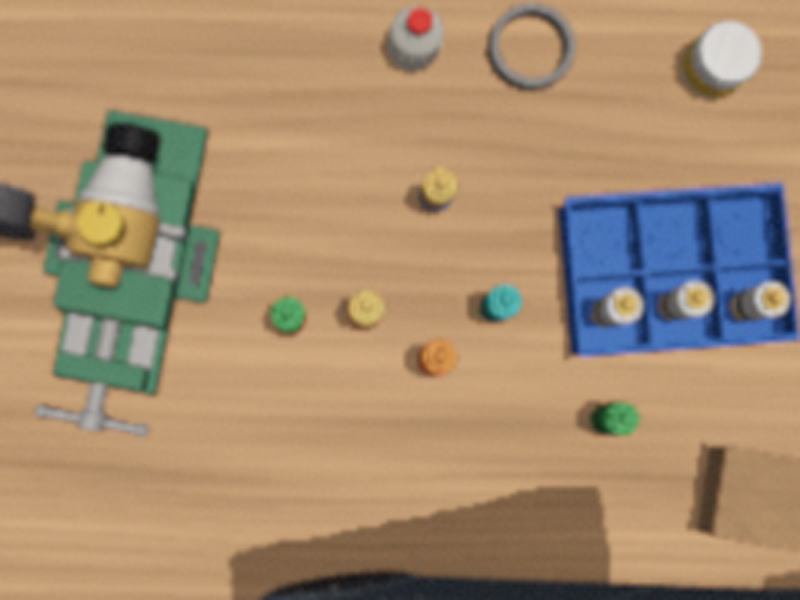

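The scene crop shows the brass red-band arrestor at crop (476,230) and the brass blue-band one at (355,282). The top crop has them at (366,309) and (440,188). The look-alikes in the top crop are green with a red band (288,315), orange (438,357), turquoise (503,302) and green with a black band (617,418). The silver ones fill the near row of the crate, so the far row is empty.

```bash
python3 - <<'E'
from h import *
f=lambda x,y:(170+x*.3-.35,150+y*.3-.35)
for n,p,z in[("red",(366,309),.1),("blue",(440,188),.1),("green",(288,315),.1),("cap",(100,224),.208),
 ("st_l",(628,303),.1),("st_m",(697,296),.1),("st_r",(773,297),.1)]:
    print(n,atz("top",f(*p),z).round(3))
C=np.array([atz("top",f(*p),.048) for p in[(563,198),(783,186),(798,343),(577,355)]])
print(C.round(3)); print("sides",[np.linalg.norm(C[i]-C[i-1]).round(3) for i in range(4)])
m=C.mean(0); ey=(C[0]-C[1]+C[3]-C[2]);ey/=np.linalg.norm(ey);ex=np.array([ey[1],-ey[0],0])
print("yaw",np.degrees(np.arctan2(ex[1],ex[0])),m)
for i in range(3): print("far",i+3,(m+ex*.0325+ey*.065*(i-1)).round(3))
s=bot.read_state();print(np.array(s["tcp_rot"]).round(3),s["joint_positions"])
print(np.array(cams.calibration("wrist")["tool_from_camera"]).round(3),cams.calibration("wrist")["mtx"])
E
```

```text
red [0.471 0.02  0.1  ]
blue [ 0.576 -0.041  0.1  ]
green [0.464 0.086 0.1  ]
cap [0.523 0.231 0.208]
st_l [ 0.48  -0.203  0.1  ]
st_m [ 0.488 -0.263  0.1  ]
st_r [ 0.488 -0.33   0.1  ]
[[ 0.578 -0.156  0.048]
 [ 0.594 -0.357  0.048]
 [ 0.452 -0.369  0.048]
 [ 0.438 -0.169  0.048]]
sides [np.float64(0.14), np.float64(0.202), np.float64(0.142), np.float64(0.201)]
yaw 4.290165725599688 [ 0.51544067 -0.2626671   0.048     ]
far 3 [ 0.553 -0.325  0.048]
far 4 [ 0.548 -0.26   0.048]
far 5 [ 0.543 -0.195  0.048]
[[ 0.946  0.323  0.   ]
 [ 0.323 -0.946  0.   ]
 [ 0.    -0.    -1.   ]] [-8.13898447e+01  3.02243239e+01  8.20876036e+01  7.86708364e-04
  6.76897037e+01 -1.02284209e+01]
[[ 0.001 -0.958 -0.286  0.077]
 [ 1.     0.001 -0.    -0.   ]
 [ 0.    -0.286  0.958 -0.137]
 [ 0.     0.     0.     1.   ]] [[305.83168374   0.         275.85956661]
 [  0.         305.83168374 207.100176  ]
 [  0.           0.           1.        ]]
```

```bash

python3 -m handwheel '[[0.12,0.28,0,0,0,0.31],[0.12,0.28,0,0,0,0.31],[0.12,0.28,0,0,0,0.31],[0.12,0.28,0,0,0,0.31],[0.12,0.28,0,0,0,0.31],[0.12,0.28,0,0,0,0.31],[0.12,0.28,0,0,0,0.31],[0.12,0.28,0,0,0,0.31]]' 1
python3 -m handwheel '[[0.13,0.3,-0.02,0,0,0.31],[0.13,0.3,-0.02,0,0,0.31],[0.13,0.3,-0.02,0,0,0.31],[0.13,0.3,-0.02,0,0,0.31],[0.13,0.3,-0.02,0,0,0.31],[0.13,0.3,-0.02,0,0,0.31],[0.13,0.3,-0.02,0,0,0.31],[0.13,0.3,-0.02,0,0,0.31]]'
python3 - <<'E'
from h import *
s=bot.read_state();print(s["time_s"],s["position"],np.array(s["tcp_rot"]).round(3).tolist(),s["joint_positions"])
im,d=cams.capture("wrist");cv2.imwrite("pics/w1.png",im)
for q in("arrestor_red","arrestor_blue"):
  for r in models.spot_in(q,"wrist"):
    x,y=map(int,r["position"]);print(q,r["conf"],r["position"],world("wrist",r["position"],d[y,x],st=s).round(3))
  for r in models.tip_of(q,"wrist"): print("origin",q,r["conf"],r["position"],atz("wrist",r["position"],0,s).round(3))
E
```

```text
time_s: 1.87
position: [0.322, -0.3054, 0.2474]
tcp_rot: [[0.58, 0.814, -0.001], [0.814, -0.58, 0.005], [0.003, -0.004, -1.0]]
force: [-0.7, -0.5, 0.3]
opening: 0.998
grasp_force: 0.0
time_s: 2.53
position: [0.4529, -0.0094, 0.2277]
tcp_rot: [[0.001, 1.0, 0.001], [1.0, -0.001, -0.0], [-0.0, 0.001, -1.0]]
force: [1.5, -0.3, -0.2]
opening: 0.999
grasp_force: 0.0
2.5333 [ 0.45286958 -0.00936139  0.22772247] [[0.001, 1.0, 0.001], [1.0, -0.001, -0.0], [-0.0, 0.001, -1.0]] [-1.53739832e+01  1.87730073e+01  1.07270678e+02  9.51317548e-03
  5.38876137e+01 -1.53042150e+01]
arrestor_red 0.9 [293.3, 99.3] [0.466 0.082 0.103]
arrestor_red 0.82 [298.9, 167.1] [0.472 0.025 0.095]
arrestor_red 0.67 [258.4, 227.1] [ 0.435 -0.034  0.086]
origin arrestor_red 0.86 [294.1, 158.6] [0.474 0.02  0.   ]
origin arrestor_red 0.77 [287.3, 99.3] [0.465 0.087 0.   ]
origin arrestor_red 0.61 [259.6, 211.8] [ 0.431 -0.046  0.   ]
arrestor_blue 0.97 [395.9, 227.0] [ 0.57  -0.036  0.083]
arrestor_blue 0.35 [300.8, 169.9] [0.474 0.023 0.094]
arrestor_blue 0.33 [296.5, 332.9] [ 0.477 -0.19   0.046]
origin arrestor_blue 0.96 [376.1, 210.5] [ 0.577 -0.044  0.   ]
```

View pics/w1.png

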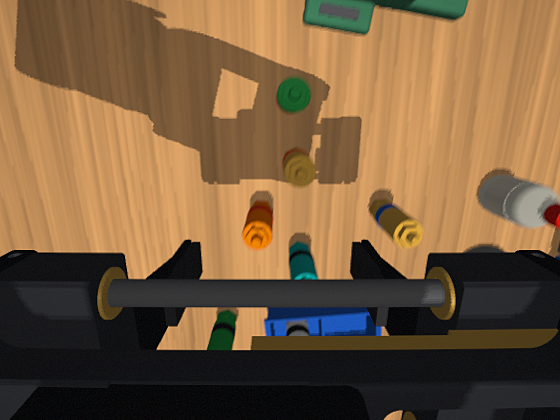

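The wrist picture shows the brass arrestor with a red band at (298,167). Green is behind it at (293,95), orange at (258,225), and blue-band brass at (396,227). Three estimates agree on red at about (0.473, 0.021), so I'll grasp it there.

```bash

python3 -m handwheel '[[0.02,0.03,0,0,0,0],[0.02,0.03,-0.04,0,0,0],[0.02,0.03,-0.08,0,0,0],[0.02,0.03,-0.115,0,0,0],[0.02,0.03,-0.14,0,0,0],[0.02,0.03,-0.15,0,0,0],[0.02,0.03,-0.15,0,0,0],[0.02,0.03,-0.15,0,0,0]]' 1
python3 -m handwheel '[[0,0,0,0,0,0],[0,0,0,0,0,0],[0,0,0,0,0,0],[0,0,0,0,0,0],[0,0,0,0,0,0],[0,0,0,0,0,0],[0,0,0,0,0,0],[0,0,0,0,0,0]]' -1
```

```text
time_s: 3.45
position: [0.4717, 0.0168, 0.0773]
tcp_rot: [[0.005, 1.0, -0.001], [1.0, -0.005, 0.0], [0.0, -0.001, -1.0]]
force: [-0.2, 0.0, 0.9]
opening: 0.999
grasp_force: 0.0
time_s: 4.12
position: [0.4718, 0.0186, 0.0776]
tcp_rot: [[0.002, 1.0, 0.0], [1.0, -0.002, -0.0], [-0.0, 0.0, -1.0]]
force: [0.0, -0.3, -0.0]
opening: 0.482
grasp_force: 0.0
```

```bash

python3 -m handwheel '[[0,0,0,0,0,0],[0,0,0,0,0,0],[0,0,0,0,0,0],[0,0,0,0,0,0],[0,0,0,0,0,0],[0,0,0,0,0,0],[0,0,0,0,0,0],[0,0,0,0,0,0]]' -1
```

```text
time_s: 4.78
position: [0.4722, 0.0184, 0.0776]
tcp_rot: [[0.002, 1.0, 0.001], [1.0, -0.002, -0.0], [-0.0, 0.001, -1.0]]
force: [2.0, -0.5, -0.3]
opening: 0.342
grasp_force: 29.8
```

```bash

python3 -m handwheel '[[0,0,0.03,0,0,0],[0,0,0.06,0,0,0],[0,0,0.09,0,0,0],[0,0,0.12,0,0,0],[0,0,0.135,0,0,0],[0.01,-0.02,0.135,0,0,-0.04],[0.02,-0.05,0.135,0,0,-0.09],[0.03,-0.08,0.135,0,0,-0.15]]' -1
python3 -m handwheel '[[0.005,-0.03,0,0,0,-0.06],[0.01,-0.065,0,0,0,-0.12],[0.015,-0.1,0,0,0,-0.18],[0.02,-0.135,0,0,0,-0.24],[0.03,-0.17,0,0,0,-0.3],[0.035,-0.2,0,0,0,-0.36],[0.04,-0.23,0,0,0,-0.42],[0.04,-0.23,0,0,0,-0.48]]' -1
python3 -m handwheel '[[0.01,-0.03,0,0,0,-0.06],[0.01,-0.034,0,0,0,-0.118],[0.01,-0.034,0,0,0,-0.118],[0.01,-0.034,0,0,0,-0.118],[0.01,-0.034,0,0,0,-0.118],[0.01,-0.034,0,0,0,-0.118],[0.01,-0.034,0,0,0,-0.118],[0.01,-0.034,0,0,0,-0.118]]' -1
python3 - <<'E'
from h import *
s=bot.read_state();print(s["position"],np.array(s["tcp_rot"]).round(3).tolist())
im,d=cams.capture("wrist");cv2.imwrite("pics/w2.png",im);np.save("pics/w2.npy",d)
for r in models.tip_of("cell3","wrist"): print(r["conf"],r["position"],atz("wrist",r["position"],.003,s).round(3))
for r in models.spot_in("stock0","wrist"): print("st",r["conf"],r["position"],atz("wrist",r["position"],.09,s).round(3))
E
```

```text
time_s: 5.45
position: [0.5005, -0.0612, 0.2124]
tcp_rot: [[0.3, 0.954, -0.003], [0.954, -0.3, 0.001], [0.0, -0.003, -1.0]]
force: [1.0, 0.2, -3.3]
opening: 0.34
grasp_force: 29.8
time_s: 6.12
position: [0.5421, -0.2979, 0.2116]
tcp_rot: [[0.956, 0.294, 0.001], [0.294, -0.956, -0.004], [-0.0, 0.004, -1.0]]
force: [-0.2, -0.8, -1.7]
opening: 0.339
grasp_force: 29.8
time_s: 6.78
position: [0.5518, -0.3246, 0.2126]
tcp_rot: [[0.997, 0.074, -0.0], [0.074, -0.997, 0.0], [-0.0, -0.0, -1.0]]
force: [-0.6, 0.5, -2.0]
opening: 0.344
grasp_force: 29.8
[ 0.55175384 -0.32463746  0.21264339] [[0.997, 0.074, -0.0], [0.074, -0.997, 0.0], [-0.0, -0.0, -1.0]]
0.79 [225.9, 237.0] [ 0.483 -0.269  0.003]
0.73 [165.5, 186.5] [ 0.541 -0.197  0.003]
0.69 [222.3, 183.4] [ 0.549 -0.263  0.003]
0.64 [175.3, 234.2] [ 0.482 -0.207  0.003]
0.58 [278.8, 180.9] [ 0.557 -0.328  0.003]
st 0.97 [165.7, 245.2] [ 0.507 -0.226  0.09 ]
st 0.95 [220.3, 244.0] [ 0.512 -0.276  0.09 ]
st 0.58 [65.9, 241.8] [ 0.503 -0.133  0.09 ]
```

View pics/w2.png

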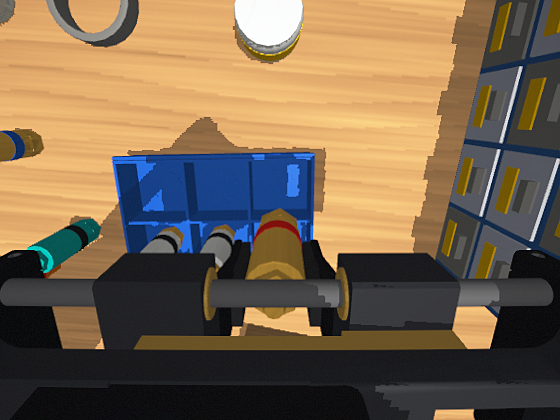

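The wrist picture shows the red-banded arrestor held at (277,260), with the empty far cells at (279,181), (222,183) and (165,186). I'll check the crate walls against those numbers.

```bash
python3 - <<'E'
from h import *
s=bot.read_state()
for p in[(314,153),(250,155),(186,156),(114,157),(313,215),(250,218),(187,221)]: print(p,atz("wrist",p,.048,s).round(3))
for p in[(304,222),(255,225),(301,163),(252,164)]: print("floor?",p,atz("wrist",p,.003,s).round(3))
E
```

```text
(314, 153) [ 0.597 -0.359  0.048]
(250, 155) [ 0.59  -0.297  0.048]
(186, 156) [ 0.585 -0.234  0.048]
(114, 157) [ 0.579 -0.163  0.048]
(313, 215) [ 0.534 -0.365  0.048]
(250, 218) [ 0.525 -0.3    0.048]
(187, 221) [ 0.517 -0.235  0.048]
floor? (304, 222) [ 0.51  -0.362  0.003]
floor? (255, 225) [ 0.501 -0.304  0.003]
floor? (301, 163) [ 0.58  -0.352  0.003]
floor? (252, 164) [ 0.575 -0.296  0.003]
```

```bash

python3 -m handwheel '[[0.005,-0.003,0,0,0,0],[0.005,-0.003,-0.035,0,0,0],[0.005,-0.003,-0.07,0,0,0],[0.005,-0.003,-0.1,0,0,0],[0.005,-0.003,-0.12,0,0,0],[0.005,-0.003,-0.13,0,0,0],[0.005,-0.003,-0.131,0,0,0],[0.005,-0.003,-0.131,0,0,0]]' -1
python3 -m handwheel '[[0,0,0,0,0,0],[0,0,0,0,0,0],[0,0,0,0,0,0],[0,0,0,0,0,0],[0,0,0,0,0,0],[0,0,0,0,0,0],[0,0,0,0,0,0],[0,0,0,0,0,0]]' 1
```

```text
time_s: 7.6
position: [0.5576, -0.3291, 0.0817]
tcp_rot: [[0.997, 0.073, 0.001], [0.073, -0.997, -0.001], [0.001, 0.001, -1.0]]
force: [-0.4, -0.5, -3.1]
opening: 0.337
grasp_force: 30.0
time_s: 8.27
position: [0.5568, -0.3285, 0.0816]
tcp_rot: [[0.997, 0.073, 0.0], [0.073, -0.997, -0.0], [0.0, 0.0, -1.0]]
force: [0.7, 0.5, 0.6]
opening: 0.856
grasp_force: 0.0
```

```bash

python3 -m handwheel '[[0,0,0.03,0,0,0],[0,0,0.06,0,0,0],[0,0,0.1,0,0,0],[0,0,0.12,0,0,0],[0.003,0.03,0.12,0,0,0],[0.005,0.07,0.12,0,0,0],[0.008,0.11,0.12,0,0,0],[0.01,0.15,0.12,0,0,0]]' 1
python3 -m handwheel '[[0.002,0.04,0,0,0,0],[0.004,0.08,0,0,0,0],[0.006,0.11,0,0,0,0],[0.008,0.135,0,0,0,0],[0.008,0.138,0,0,0,0],[0.008,0.138,0,0,0,0],[0.008,0.138,0,0,0,0],[0.008,0.138,0,0,0,0]]' 1
python3 - <<'E'
from h import *
s=bot.read_state();print(s["position"])
im,d=cams.capture("wrist");cv2.imwrite("pics/w3.png",im)
for q in("arrestor_blue","arrestor_red"):
  for r in models.spot_in(q,"wrist"):
    x,y=map(int,r["position"]);print(q,r["conf"],r["position"],world("wrist",r["position"],d[y,x],st=s).round(3))
  for r in models.tip_of(q,"wrist"): print("origin",q,r["conf"],r["position"],atz("wrist",r["position"],0,s).round(3))
im,d=cams.capture("scene");cv2.imwrite("pics/s3.png",np.hstack([cv2.resize(im[165:245,150:290],(448,256),interpolation=2),cv2.resize(cv2.imread("pics/w3.png"),(341,256))]))
E
```

```text
time_s: 8.93
position: [0.5667, -0.1773, 0.2018]
tcp_rot: [[0.997, 0.071, 0.001], [0.071, -0.997, -0.0], [0.001, 0.0, -1.0]]
force: [0.1, 0.4, 0.6]
opening: 1.0
grasp_force: 0.0
time_s: 9.6
position: [0.5751, -0.0418, 0.2016]
tcp_rot: [[0.997, 0.072, 0.0], [0.072, -0.997, -0.001], [0.0, 0.001, -1.0]]
force: [-0.4, -0.4, 0.6]
opening: 0.999
grasp_force: 0.0
[ 0.5750761  -0.04178169  0.20159568]
arrestor_blue 0.69 [276.6, 199.6] [ 0.586 -0.042  0.095]
arrestor_blue 0.22 [45.0, 184.3] [0.577 0.173 0.064]
origin arrestor_blue 0.88 [279.7, 183.6] [ 0.579 -0.046  0.   ]
origin arrestor_blue 0.69 [521.3, 221.0] [ 0.555 -0.336  0.   ]
arrestor_red 0.98 [270.2, 322.0] [ 0.447 -0.045  0.069]
arrestor_red 0.89 [540.9, 230.2] [ 0.561 -0.317  0.048]
arrestor_red 0.6 [152.9, 267.1] [0.481 0.089 0.032]
arrestor_red 0.42 [43.3, 183.9] [0.578 0.172 0.067]
arrestor_red 0.3 [277.8, 197.9] [ 0.588 -0.043  0.095]
origin arrestor_red 0.85 [521.4, 220.6] [ 0.556 -0.336  0.   ]
origin arrestor_red 0.74 [271.7, 296.3] [ 0.433 -0.047  0.   ]
origin arrestor_red 0.6 [164.0, 268.5] [0.463 0.088 0.   ]
```

View pics/s3.png

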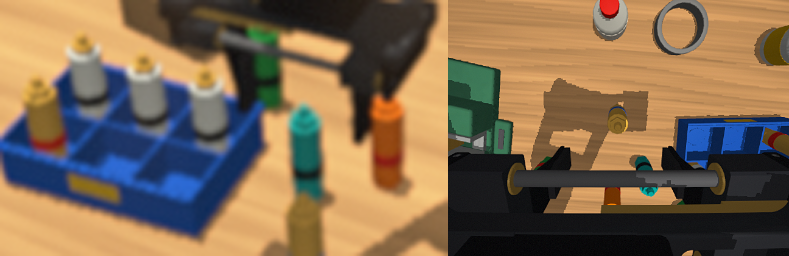

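The scene crop shows red upright in the far-right cell at (43,115). The wrist half has blue directly ahead between the fingers at (618,118), so I'll grasp blue next.

```bash

python3 -m handwheel '[[0.004,-0.001,-0.03,0,0,0],[0.004,-0.001,-0.065,0,0,0],[0.004,-0.001,-0.1,0,0,0],[0.004,-0.001,-0.12,0,0,0],[0.004,-0.001,-0.125,0,0,0],[0.004,-0.001,-0.125,0,0,0],[0.004,-0.001,-0.125,0,0,0],[0.004,-0.001,-0.125,0,0,0]]' 1
python3 -m handwheel '[[0,0,0,0,0,0],[0,0,0,0,0,0],[0,0,0,0,0,0],[0,0,0,0,0,0],[0,0,0,0,0,0],[0,0,0,0,0,0],[0,0,0,0,0,0],[0,0,0,0,0,0]]' -1
python3 -m handwheel '[[0,0,0,0,0,0],[0,0,0,0,0,0],[0,0,0,0,0,0],[0,0,0,0,0,0],[0,0,0,0,0,0],[0,0,0,0,0,0],[0,0,0,0,0,0],[0,0,0,0,0,0]]' -1
```

```text
time_s: 10.57
position: [0.5802, -0.0419, 0.0782]
tcp_rot: [[0.997, 0.073, 0.003], [0.073, -0.997, -0.001], [0.003, 0.001, -1.0]]
force: [-0.5, 0.0, -0.2]
opening: 1.003
grasp_force: 0.0
time_s: 11.23
position: [0.5788, -0.0415, 0.0765]
tcp_rot: [[0.997, 0.073, -0.0], [0.073, -0.997, 0.0], [-0.0, -0.0, -1.0]]
force: [0.1, 0.4, -0.3]
opening: 0.479
grasp_force: 0.0
time_s: 11.9
position: [0.5788, -0.0415, 0.0765]
tcp_rot: [[0.997, 0.073, -0.0], [0.073, -0.997, -0.0], [-0.0, 0.0, -1.0]]
force: [1.5, 0.3, -1.2]
opening: 0.335
grasp_force: 29.8
```

```bash

python3 -m handwheel '[[0,0,0.03,0,0,0],[0,0,0.065,0,0,0],[0,0,0.1,0,0,0],[0,0,0.125,0,0,0],[-0.004,-0.02,0.125,0,0,0],[-0.014,-0.06,0.125,0,0,0],[-0.023,-0.1,0.125,0,0,0],[-0.03,-0.13,0.125,0,0,0]]' -1
python3 -m handwheel '[[-0.005,-0.02,0,0,0,0],[-0.006,-0.0255,0,0,0,0],[-0.006,-0.0255,-0.01,0,0,0],[-0.006,-0.0255,-0.04,0,0,0],[-0.006,-0.0255,-0.075,0,0,0],[-0.006,-0.0255,-0.105,0,0,0],[-0.006,-0.0255,-0.12,0,0,0],[-0.006,-0.0255,-0.121,0,0,0]]' -1
python3 -m handwheel '[[0,0,0,0,0,0],[0,0,0,0,0,0],[0,0,0,0,0,0],[0,0,0,0,0,0],[0,0,0,0,0,0],[0,0,0,0,0,0],[0,0,0,0,0,0],[0,0,0,0,0,0]]' 0.6
```

```text
time_s: 12.57
position: [0.5479, -0.1733, 0.2016]
tcp_rot: [[0.997, 0.073, -0.001], [0.073, -0.997, -0.001], [-0.001, 0.001, -1.0]]
force: [0.0, 0.1, -2.0]
opening: 0.331
grasp_force: 29.8
time_s: 13.23
position: [0.5416, -0.1946, 0.0774]
tcp_rot: [[0.997, 0.074, -0.005], [0.074, -0.997, 0.003], [-0.004, -0.003, -1.0]]
force: [-0.1, -0.1, -2.9]
opening: 0.337
grasp_force: 30.0
time_s: 13.9
position: [0.5429, -0.1971, 0.0808]
tcp_rot: [[0.997, 0.073, 0.0], [0.073, -0.997, -0.0], [0.0, 0.0, -1.0]]
force: [0.2, 0.6, 0.7]
opening: 0.784
grasp_force: 0.0
```

```bash

python3 -m handwheel '[[0,0,0.03,0,0,0],[0,0,0.065,0,0,0],[0,0,0.1,0,0,0],[0,0.005,0.13,0,0,0],[0,0.03,0.155,0,0,0.05],[0,0.06,0.175,0,0,0.1],[0,0.09,0.2,0,0,0.15],[0,0.12,0.22,0,0,0.2]]' 0.6
python3 -m handwheel '[[0,0.035,0,0,0,0.06],[-0.005,0.075,0,0,0,0.12],[-0.005,0.11,0,0,0,0.18],[-0.01,0.15,0,0,0,0.24],[-0.015,0.19,0,0,0,0.3],[-0.02,0.23,0,0,0,0.36],[-0.02,0.265,0,0,0,0.41],[-0.02,0.285,0,0,0,0.46]]' 0.2
python3 -m handwheel '[[0,0.02,0,0,0,0],[0,0.02,0,0,0,0],[0,0.02,0,0,0,0],[0,0.02,0,0,0,0],[0,0.02,0,0,0,0],[0,0.02,0,0,0,0],[0,0.02,0,0,0,0],[0,0.02,0,0,0,0]]' 0.2
python3 - <<'E'
from h import *
s=bot.read_state();print(s["position"],s["joint_positions"])
im,d=cams.capture("wrist");cv2.imwrite("pics/w4.png",im);np.save("pics/w4.npy",d)
for q in("cap","outlet"):
  for f in (models.spot_in,models.tip_of):
   for r in f(q,"wrist"):
    x,y=map(int,r["position"]);print(q,f.__name__,r["conf"],r["position"],world("wrist",r["position"],d[y,x],st=s).round(3),atz("wrist",r["position"],.182,s).round(3))
im,d=cams.capture("scene");cv2.imwrite("pics/s4.png",np.hstack([cv2.resize(im[165:245,150:290],(448,256),interpolation=2),cv2.resize(cv2.imread("pics/w4.png"),(341,256))]))
E
```

```text
time_s: 14.57
position: [0.5427, -0.0761, 0.3024]
tcp_rot: [[0.889, 0.459, 0.001], [0.459, -0.889, -0.0], [0.001, 0.001, -1.0]]
force: [1.1, 0.3, 0.0]
opening: 0.8
grasp_force: 0.0
time_s: 15.23
position: [0.5217, 0.2116, 0.3007]
tcp_rot: [[0.17, 0.986, 0.0], [0.986, -0.17, 0.001], [0.001, -0.0, -1.0]]
force: [0.2, 0.8, -0.5]
opening: 0.604
grasp_force: 0.0
time_s: 15.9
position: [0.523, 0.2272, 0.3006]
tcp_rot: [[0.178, 0.984, 0.0], [0.984, -0.178, -0.0], [-0.0, 0.0, -1.0]]
force: [0.3, 0.6, 0.1]
opening: 0.602
grasp_force: 0.0
[0.52301785 0.22721686 0.30061421] [ 1.22581280e+01  2.26453002e+01  8.64207312e+01 -1.87357412e-03
  7.09339986e+01  2.25359037e+01]
cap call 0.96 [276.7, 209.2] [0.524 0.235 0.208] [0.523 0.227 0.182]
cap call 0.68 [278.6, 201.8] [0.526 0.241 0.207] [0.525 0.234 0.182]
outlet call 0.55 [272.5, 162.0] [0.526 0.266 0.163] [0.526 0.268 0.182]
```

View pics/s4.png

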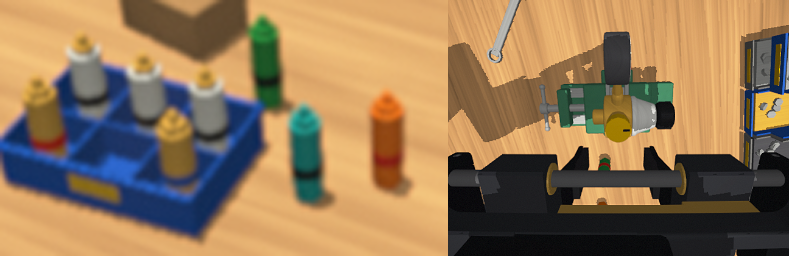

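View pics/w4.png

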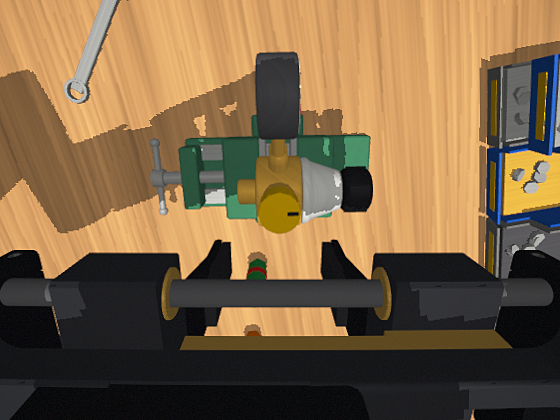

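The scene crop shows red (far right cell) and blue (far left cell) upright. In the wrist picture the yellow cap is at (281,212) with its mark to the right, in line with the jaws. I'll fit its top.

```bash
python3 - <<'E'
from h import *
s=bot.read_state();im=cv2.imread("pics/w4.png");d=np.load("pics/w4.npy")
P=[];U=[]
for y in range(185,240):
  for x in range(250,315):
    if d[y,x]>0:
      w=world("wrist",(x,y),d[y,x],st=s)
      if .203<w[2]<.214: P.append(w);U.append((x,y))
P=np.array(P);c,r=cv2.minEnclosingCircle(P[:,:2].astype(np.float32))
print(len(P),P.mean(0),P.min(0),P.max(0),c,r,P.max(0)-P.min(0))
U=np.array(U);print(U.min(0),U.max(0))
m=[w for w,u in zip(P,U) if im[u[1],u[0]].max()<70];m=np.array(m);print(len(m),m.mean(0))
v=m.mean(0)-P.mean(0);print("mark yaw",np.degrees(np.arctan2(v[1],v[0])))
E
```

```text
Traceback (most recent call last):
  File "h.py", line 4, in world
    c=cal or cams.calibration(cam); K=np.array(c["mtx"]);D=np.array(c["dist_coeffs"])
             ~~~~~~~~~~~~~~~~^^^^^
ValueError: time passes only in moves, steps and waits
```

```bash
python3 - <<'E'
from h import *
s=bot.read_state();im=cv2.imread("pics/w4.png");d=np.load("pics/w4.npy");cal=cams.calibration("wrist")
P=[];U=[]
for y in range(185,240):
  for x in range(250,315):
    if d[y,x]>0:
      w=world("wrist",(x,y),d[y,x],cal,s)
      if .203<w[2]<.214: P.append(w);U.append((x,y))
P=np.array(P);c,r=cv2.minEnclosingCircle(P[:,:2].astype(np.float32))
print(len(P),P.mean(0),P.min(0),P.max(0),c,r,P.max(0)-P.min(0))
U=np.array(U);print(U.min(0),U.max(0))
m=np.array([w for w,u in zip(P,U) if im[u[1],u[0]].max()<70]);print(len(m),m.mean(0))
v=m.mean(0)-P.mean(0);print("mark yaw",np.degrees(np.arctan2(v[1],v[0])))
E
```

```text
1400 [0.52495016 0.23246783 0.20781609] [0.50805347 0.21452861 0.20308879] [0.54179882 0.24892788 0.21021069] (0.5247740149497986, 0.23177126049995422) 0.0173284150660038 [0.03374535 0.03439926 0.00712191]
[258 192] [300 233]
36 [0.53556495 0.23022788 0.2081409 ]
mark yaw -11.915828892729404
```

```bash

python3 -m handwheel '[[0.002,0.0045,-0.02,0,0,0],[0.002,0.0045,-0.045,0,0,0],[0.002,0.0045,-0.065,0,0,0],[0.002,0.0045,-0.08,0,0,0],[0.002,0.0045,-0.088,0,0,0],[0.002,0.0045,-0.0915,0,0,0],[0.002,0.0045,-0.0915,0,0,0],[0.002,0.0045,-0.0915,0,0,0]]' 0.2
python3 -m handwheel '[[0,0,0,0,0,0],[0,0,0,0,0,0],[0,0,0,0,0,0],[0,0,0,0,0,0],[0,0,0,0,0,0],[0,0,0,0,0,0],[0,0,0,0,0,0],[0,0,0,0,0,0]]' -1
python3 - <<'E'
from h import *
s=bot.read_state();print(s["position"],s["force"],s["moment"],s["opening"],s["grasp_force"])
E
```

```text
time_s: 16.87
position: [0.5255, 0.2327, 0.2098]
tcp_rot: [[0.177, 0.984, 0.001], [0.984, -0.177, 0.0], [0.001, 0.001, -1.0]]
force: [-0.2, -0.8, -0.1]
opening: 0.601
grasp_force: 0.0
time_s: 17.53
position: [0.5257, 0.2326, 0.2098]
tcp_rot: [[0.177, 0.984, 0.002], [0.984, -0.177, 0.0], [0.001, 0.002, -1.0]]
force: [1.6, -0.6, 4.6]
opening: 0.385
grasp_force: 30.0
[0.5257394  0.23255404 0.20976704] [ 1.60002692 -0.56080304  4.577439  ] [-0.14406139 -0.33391524  0.02455036] 0.3850492926375527 30.000856481324263
```

```bash

python3 -m handwheel '[[0,0,0,0,0,0.01],[0,0,0,0,0,0.02],[0,0,0,0,0,0.03],[0,0,0,0,0,0.04],[0,0,0,0,0,0.05],[0,0,0,0,0,0.06],[0,0,0,0,0,0.06],[0,0,0,0,0,0.06]]' -1
python3 - <<'E'
from h import *
s=bot.read_state();print(s["position"],s["force"],s["moment"],s["opening"],s["grasp_force"])
E
```

```text
time_s: 18.2
position: [0.5256, 0.2325, 0.2098]
tcp_rot: [[0.057, 0.998, 0.002], [0.998, -0.057, 0.0], [0.0, 0.002, -1.0]]
force: [1.0, -0.7, 5.7]
opening: 0.388
grasp_force: 30.0
[0.52557819 0.23249407 0.20975686] [ 0.99796967 -0.72911015  5.710187  ] [-0.13029886 -0.29345078 -0.00294716] 0.38797811098163265 30.001071006872735
```

```bash

python3 -m handwheel '[[0,0,0.0003,0,0,0.03],[0,0,0.0004,0,0,0.06],[0,0,0.0006,0,0,0.09],[0,0,0.0007,0,0,0.12],[0,0,0.0008,0,0,0.15],[0,0,0.0009,0,0,0.17],[0,0,0.0009,0,0,0.17],[0,0,0.0009,0,0,0.17]]' -1
python3 - <<'E'
from h import *
s=bot.read_state();print(s["position"],s["force"],s["moment"],s["opening"],s["grasp_force"])
R=np.array(s["tcp_rot"]);print("turn",np.degrees(np.arctan2(R[0,1],-R[1,1])))
im,d=cams.capture("wrist");w=im
im2,d=cams.capture("scene");cv2.imwrite("pics/s5.png",np.hstack([cv2.resize(im2[190:240,335:385],(400,400),interpolation=2),cv2.resize(w[230:350,200:320],(400,400))]))
E
```

```text
time_s: 18.87
position: [0.5252, 0.2326, 0.2104]
tcp_rot: [[-0.278, 0.961, 0.001], [0.961, 0.278, 0.0], [-0.0, 0.001, -1.0]]
force: [1.0, -0.9, 5.2]
opening: 0.387
grasp_force: 30.0
[0.52519458 0.23258114 0.21044412] [ 0.99129424 -0.92928164  5.19809664] [-0.08961228 -0.33949536 -0.01235371] 0.3868578975198308 30.00081454625615
turn 106.14851931140738
```

View pics/s5.png

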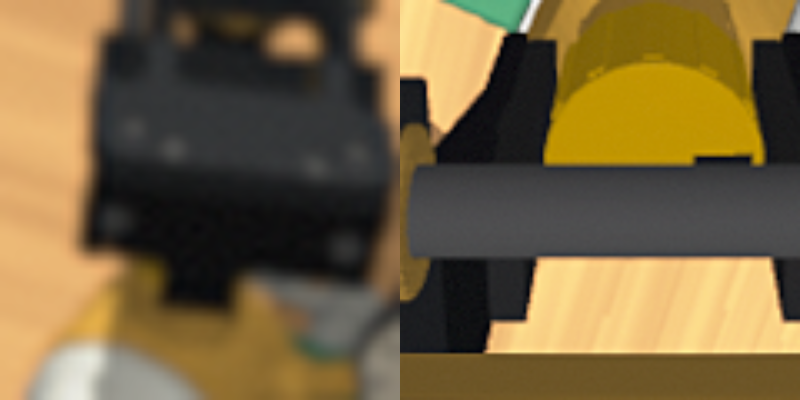

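The mark is still beside the right jaw at (722,162) after a 26° anticlockwise turn with no reaction moment. The cap turned with the gripper, so this is the loosening way. I'll continue to about 1.22 rad, then lift.

```bash

python3 -m handwheel '[[0,0,0.0002,0,0,0.05],[0,0,0.0004,0,0,0.1],[0,0,0.0006,0,0,0.15],[0,0,0.0008,0,0,0.2],[0,0,0.001,0,0,0.25],[0,0,0.001,0,0,0.3],[0,0,0.001,0,0,0.35],[0,0,0.001,0,0,0.38]]' -1
python3 -m handwheel '[[0,0,0,0,0,0],[0,0,0,0,0,0],[0,0,0,0,0,0],[0,0,0,0,0,0],[0,0,0.001,0,0,0],[0,0,0.002,0,0,0],[0,0,0.003,0,0,0],[0,0,0.003,0,0,0]]' -1
python3 - <<'E'
from h import *
s=bot.read_state();print(s["position"],s["force"],s["moment"],s["opening"],s["grasp_force"])
R=np.array(s["tcp_rot"]);print("turn",np.radians(np.degrees(np.arctan2(R[0,1],-R[1,1]))-79.8))
E
```

```text
time_s: 19.63
position: [0.5246, 0.2324, 0.2112]
tcp_rot: [[-0.865, 0.501, -0.0], [0.501, 0.865, -0.0], [0.0, -0.0, -1.0]]
force: [0.3, -0.3, 4.7]
opening: 0.385
grasp_force: 30.0
time_s: 20.3
position: [0.5246, 0.2324, 0.2135]
tcp_rot: [[-0.863, 0.505, -0.001], [0.505, 0.863, -0.0], [0.001, -0.001, -1.0]]
force: [2.2, -0.3, -1.3]
opening: 0.386
grasp_force: 30.0
[0.52458703 0.23238257 0.2135068 ] [ 2.15007784 -0.29835484 -1.32296162] [-0.14085102 -0.41620983 -0.02363301] 0.38555653803009177 29.99987985777807
turn 1.2197290715267683
```

```bash

python3 -m handwheel '[[0,0,0.006,0,0,0],[0,0,0.014,0,0,0],[0,0,0.022,0,0,0],[0,0,0.032,0,0,0],[0,0,0.044,0,0,0],[0,0,0.052,0,0,0],[0,0,0.057,0,0,0],[0,0,0.057,0,0,0]]' -1
python3 -m handwheel '[[0,0,0,0,0,0],[0,0,0,0,0,0],[0,0,0,0,0,0],[0,0,0,0,0,0],[0,0,0,0,0,0],[0,0,0,0,0,0],[0,0,0,0,0,0],[0,0,0,0,0,0]]' -1
python3 - <<'E'
from h import *
im,d=cams.capture("scene");im2,_=cams.capture("wrist")
cv2.imwrite("pics/s6.png",np.hstack([cv2.resize(im[150:270,150:390],(500,250),interpolation=2),im2[210:335,200:350].repeat(2,0).repeat(2,1)]))
E
```

```text
time_s: 20.97
position: [0.5253, 0.2328, 0.2728]
tcp_rot: [[-0.863, 0.504, 0.003], [0.504, 0.863, 0.001], [-0.002, 0.002, -1.0]]
force: [-0.7, 0.3, -0.3]
opening: 0.387
grasp_force: 30.0
time_s: 21.63
position: [0.5248, 0.2325, 0.2708]
tcp_rot: [[-0.863, 0.504, -0.0], [0.504, 0.863, -0.0], [0.0, -0.0, -1.0]]
force: [-1.1, 0.3, -0.8]
opening: 0.386
grasp_force: 30.0
```

View pics/s6.png

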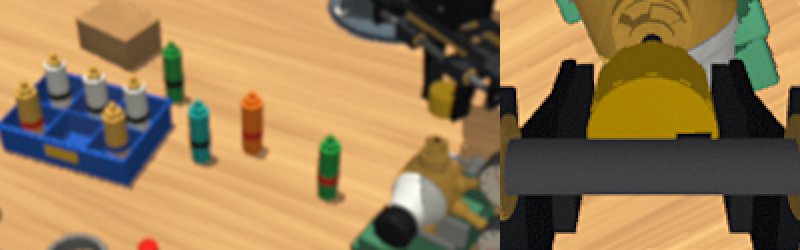

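The cap is held at (440,95), well above the bare brass nipple at (435,148). Both arrestors stand in the crate at (28,105) and (115,125), and the bystanders haven't moved.

```bash
python3 -c "
from rig import bot
print(bot.hand_in())"
```

```text
the job is handed in; nothing more can be done
None
```

The job is handed in at about 22 s of the 61 s: the red and blue arrestors stand upright in the far-right and far-left cells of the crate, and the cap came off anticlockwise (right-hand thread) and is held about 6 cm above its seat; no verdict was returned.

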